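# Lock the blue reagent box with its key

### The job

Lock the blue box: turn its red-headed key clockwise all the way to its stop, then turn it back until the steel tongue lies squarely under the brass keeper on the box's rim, and let go of the key. Leave the key of the white box as it is.

Things in the scene. Friction and masses are not known exactly. Their poses are not given: they have to be found in the camera images.
- blue_key_head (a point): centre of the red key head on the blue box, on the key's axis, 103 mm above the bench. Head: upright plate, 34 mm long (point x), 10 thick (y), 36 tall. 35 mm below the centre a steel tongue 12 mm wide on the key points along point -x, its tip 44 mm out. Box: blue steel, 106 x 84 mm, lid 61 mm high, fixed, key 66 mm behind its front; a brass keeper on the near rim stands 15 mm above the lid.
- blue_key (a joint): turn of the blue box's key, rad, growing clockwise seen from above; turns freely with light even friction (0.04 N m) and stays where left. Starts at 0 to 0.25 (open); at 0.70 the tongue lies squarely under the middle of the keeper (locked). Stop at 1.40.
- white_key_head (a point): centre of the red key head on the white box, on the key's axis, 103 mm above the bench. Head: upright plate, 34 mm long (point x), 10 thick (y), 36 tall. 35 mm below the centre a steel tongue 12 mm wide on the key points along point -x, its tip 44 mm out. Box: white steel, 106 x 84 mm, lid 61 mm high, fixed, key 66 mm behind its front; a brass keeper on the near rim stands 15 mm above the lid.
- white_key (a joint): turn of the white box's key, rad, growing clockwise seen from above; turns freely with light even friction (0.04 N m) and stays where left. Starts at 0 to 0.25 (open) and is to stay there. Stop at 1.40.

How it is judged (in metres and radians):
On the way:
1. the blue box's key has been turned clockwise to its stop (beyond 1.2 rad) (value of joint blue_key above 1.2 rad), for 0.1 s.
At the end, for the whole second after the job is handed in: the blue box's key stands still at 0.70 rad, within 0.22 rad either way: the tongue lies under the brass keeper (value of joint blue_key between 0.48 and 0.92 rad and velocity of joint blue_key between -0.1 and 0.1 rad/s); the robot touches nothing.
It fails at once if the white box's key is turned from its open place (beyond 0.40 rad) (value of joint white_key above 0.4 rad).
It also fails if it takes over 32 s, if anything falls off the work surface, if the arm or the gripper's body presses on something with over 40 N, if the wrist force passes 120 N, or if a joint passes its speed limit or range.

### The arm

A 6-joint arm with a two-finger parallel gripper is mounted at the origin on the work surface; the furniture and walls round the work are solid. World frame = base frame: x ahead of the robot, y to its left, z up, the work surface at z = 0. Lengths are in mm, angles in rad, forces in N, time in s.
With the tool pointing down it reaches from about 275 to 825 mm from the base axis. Payload 5.2 kg.
Tool frame: the origin (TCP) lies at the very end of the fingers, on their centre line; the grasp point (between the pads) lies 19 mm behind it; z points along the fingers, y is the direction in which the jaws open and shut (so a half turn about z gives the same grasp; the last joint's range is limited). The gripper opens to 93 mm and grips with 3 to 60 N. Pads are 15 mm wide; open, the fingers measure 128 mm over their backs; the gripper's body (75 mm by 188 mm) begins 65 mm behind the grasp point.
Start: joints at [-1.318, 0.259, 1.535, -0, 1.348, -0.203], TCP at [242.12, -493.845, 195.453] pointing down, gripper open.
Joint ranges: [-3.14, 3.14], [-0.91, 2.08], [0.19, 2.58], [-1.22, 4.36], [0.22, 2.71], [-3.12, 3.12]. Speed limits (rad/s): [2.57, 2.57, 3.14, 3.14, 3.14, 3.14].

### API

Orientations are given as [roll, pitch, yaw] about the fixed x, y, z axes, in that order (R = Rz(yaw) Ry(pitch) Rx(roll)).
In Python, from bench import robot gives the robot as it stands. The module is installed in compiled form; this text tells all that it offers. Calls block until the motion is done:
- robot.move_ptp(position, orientation): joint-space move of the TCP to a pose.
- robot.move_linear(position, ori=None, speed=150, f_stop=None): straight line of the TCP; ori=None keeps the orientation; speed is the mean speed in mm/s. With f_stop (N) it stops when the force on the tool has changed by that much, and returns True; else False.
- robot.move_j(angles): joint-space move.
- robot.move_gripper(opening): opening from 0.0 (shut) to 1.0 (fully open); the grip force is fixed at half the most; returns when the fingers have stopped.
- robot.sleep(seconds).
- robot.inverse_kinematics(position, orientation): joint angles nearest the present ones, or None.
- robot.get_image(name): name is "scene" or "top" or "wrist"; returns a dict with "img" (420x560x3 uint8, blue, green, red), "fovy" (degrees; the focal length in pixels is half the picture's height over the tangent of half this angle, whatever the lens; pixels are square), "cx", "cy" (the principal point, pixels), "eye" and "orientation" of the camera in the world. Camera axes: x right, y down, z forward; pixel columns grow to the right and rows downward; lengths in mm; the calibration is good to about 2 mm. A picture is of the moment at which its call begins. There is no depth.
A pose or a line that the arm cannot do raises robot.MotionError and nothing moves.
- robot.hand_in(): hands the job in, once; it reports no verdict.
Readings, each from a call of its own:
- robot.current_t(): time.
- robot.current_qpos(): joint angles.
- robot.current_joint_vel(): joint speeds.
- robot.current_joint_efforts(): joint torques, N m.
- robot.current_tcp_pos(): TCP position.
- robot.current_eef_rot(): TCP orientation.
- robot.current_contact_force(): force on the tool from outside, world axes, zero at the start.
- robot.current_ft_torque(): the same for the moment, N m.
- robot.current_gripper_width(): opening from 0.0 (shut) to 1.0 (fully open).
Only numpy, scipy, OpenCV 4.12 (cv2) and the standard library are available. Lean on these libraries where they do the work, as an engineer would, in place of code of your own. Each camera call takes 0.05 s, during which the arm holds its last target. There are 200 camera calls.

## Working session

There is one attempt and no reset: what is moved stays moved. The work goes in short steps, each a Python script; the robot and the scene stay as the last script left them, time stands still between calls to the robot, and variables do not carry over. Pictures are saved under pics/ and viewed, about 8 in all and at most 12, crops included, and the job is handed in when it is done.

```bash
mkdir -p pics
cat > h.py <<'E'
from bench import robot
import numpy as np, cv2
from scipy.spatial.transform import Rotation as R
def shot(n,f):
    d=robot.get_image(n); cv2.imwrite(f,d["img"]); 
    np.save(f+'.npy',{k:d[k] for k in d if k!='img'},allow_pickle=True); return d
def rot(o):
    o=np.array(o,float); 
    return o if o.shape==(3,3) else R.from_euler('xyz',o).as_matrix()
def back(d,u,v,z):
    f=210/np.tan(np.radians(d["fovy"])/2)
    r=rot(d["orientation"])@np.array([(u-d["cx"])/f,(v-d["cy"])/f,1]); e=np.array(d["eye"])
    return e+r*(z-e[2])/r[2]
E
python3 - <<'E'
from h import *
for n in ("top","scene"):
    d=shot(n,f"pics/{n}.png"); print({k:d[k] for k in d if k!='img'})
print(robot.current_t())
E
```

```text
{'fovy': 56.32785894166874, 'cx': 278.75751550680184, 'cy': 204.756254072177, 'eye': array([ 424.09833693, -207.10557895,  972.63757489]), 'orientation': array([-3.01624008, -0.01942966, -1.55900909])}
{'fovy': 57.53352149725555, 'cx': 287.68108210265274, 'cy': 203.09891478840456, 'eye': array([ -92.04458341, -617.33717295,  530.01416956]), 'orientation': array([-2.04913481e+00,  1.42345563e-03, -9.91082462e-01])}
0.1
```

View pics/top.png

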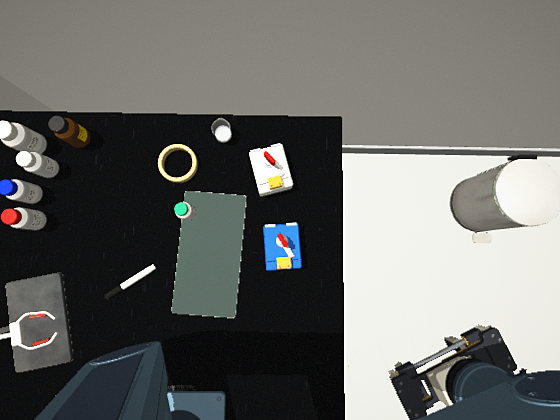

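View pics/scene.png

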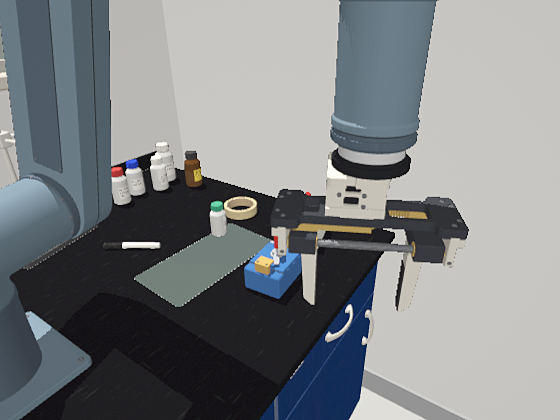

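The top view shows the blue box around (282,246), with its key at about (282,241) and keeper at (284,264). The white box is around (271,168). In the scene view the blue box is at (272,270), beside the gripper. Next I'll enlarge the blue box.

Run:
```python
from h import *
i=cv2.imread('pics/top.png')[130:280,240:310]
a=cv2.resize(i[85:145],None,fx=10,fy=10,interpolation=cv2.INTER_CUBIC)
cv2.imwrite('pics/crop1.png',a) # origin (240,215) x10
d=np.load('pics/top.png.npy',allow_pickle=True).item()
d0=cv2.imread('pics/top.png').astype(int)
b,g,r=d0[...,0],d0[...,1],d0[...,2]
m=(r>120)&(g<80)&(b<80)
for n,(y0,y1) in dict(white=(140,180),blue=(220,262)).items():
    ys,xs=np.nonzero(m[y0:y1,250:305]); ys+=y0; xs+=250
    print(n,len(xs),xs.mean(),ys.mean(),back(d,xs.mean(),ys.mean(),112))
```

```text
white 68 268.88235294117646 157.51470588235293 [ 639.32781765 -199.11930059  112.        ]
blue 61 282.42622950819674 239.91803278688525 [ 455.35114031 -231.49014015  112.        ]
```

View pics/crop1.png

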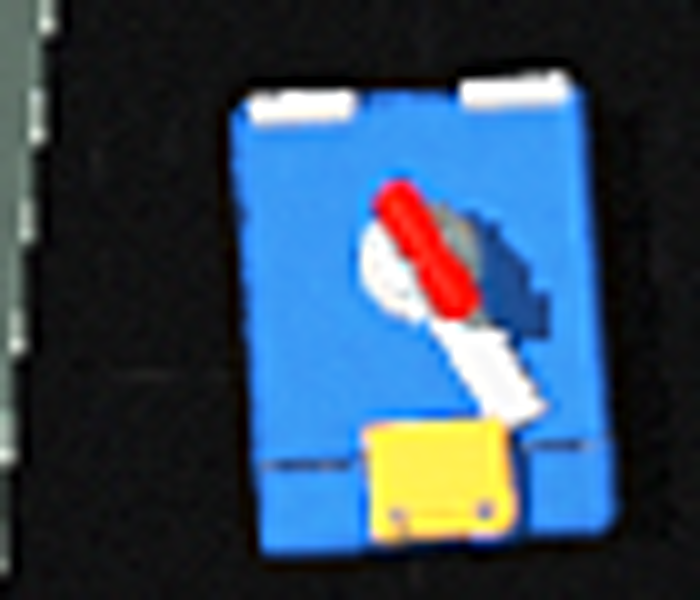

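The crop shows the red head running from px (280,234) to (286,245.7), and the tongue pointing down and to the right. Its tip is at about (293,256), right of the keeper. Clockwise swings it left, under the keeper.

Run:
```python
from h import *
d=np.load('pics/top.png.npy',allow_pickle=True).item()
P=lambda cx,cy,z: back(d,240+cx/10-.45,215+cy/10-.45,z)
ang=lambda a,b: np.arctan2(*(a-b)[[1,0]])
a,b=P(398,182,121),P(463,318,121); c=(a+b)/2
print('head',c,np.linalg.norm(a-b),ang(a,b))
t=P(518,414,70); print('tongue ang',ang(c,t),np.linalg.norm((c-t)[:2]))
print('box',[ang(P(*p,61),P(*q,61)) for p,q in [((235,110),(262,555)),((580,90),(615,530))]])
q=[P(*p,61) for p in ((235,110),(580,85),(615,530),(262,555))]
print([np.linalg.norm(q[i]-q[i-1]) for i in range(4)])
k=np.mean([P(440,425,76),P(440,540,76)],0); print('keeper',k,'locked ang',ang(c,k))
y=ang(a,b)
for off in (0,np.pi):
  for z in (88,160):
    for dy in (0.1,0,-1.2,-1.3):
      s=robot.inverse_kinematics([c[0],c[1],z],[np.pi,0,y+off+dy]); print(off,z,dy,None if s is None else np.round(s,2))
print(robot.current_eef_rot())
```

```text
head [ 455.85227505 -231.58864575  121.        ] 32.52616956498655 0.4581785537549543
tongue ang 0.5557027438455231 41.446071905161325
box [np.float64(0.07726775725930367), np.float64(0.08515370057600044)]
[np.float64(102.39089109988046), np.float64(80.57948001907496), np.float64(102.77829481232399), np.float64(81.29505950875131)]
keeper [ 405.11264221 -235.60138739   76.        ] locked ang 0.07892069517710179
0 88 0.1 [-0.69  0.29  1.78 -0.    1.07  0.32]
0 88 0 [-0.69  0.29  1.78 -0.    1.07  0.42]
0 88 -1.2 [-0.69  0.29  1.78 -0.    1.07  1.62]
0 88 -1.3 [-0.69  0.29  1.78 -0.    1.07  1.72]
0 160 0.1 [-0.69  0.22  1.68 -0.    1.24  0.32]
0 160 0 [-0.69  0.22  1.68 -0.    1.24  0.42]
0 160 -1.2 [-0.69  0.22  1.68 -0.    1.24  1.62]
0 160 -1.3 [-0.69  0.22  1.68 -0.    1.24  1.72]
3.141592653589793 88 0.1 [-0.69  0.29  1.78  0.    1.07 -2.82]
3.141592653589793 88 0 [-0.69  0.29  1.78  0.    1.07 -2.72]
3.141592653589793 88 -1.2 [-0.69  0.29  1.78  0.    1.07 -1.52]
3.141592653589793 88 -1.3 [-0.69  0.29  1.78  0.    1.07 -1.42]
3.141592653589793 160 0.1 [-0.69  0.22  1.68  0.    1.24 -2.82]
3.141592653589793 160 0 [-0.69  0.22  1.68  0.    1.24 -2.72]
3.141592653589793 160 -1.2 [-0.69  0.22  1.68  0.    1.24 -1.52]
3.141592653589793 160 -1.3 [-0.69  0.22  1.68  0.    1.24 -1.42]
[-3.13996529e+00 -3.60263245e-04  4.55791668e-01]
```

Sizes agree with those given: head 32.5 mm (34), box 102.5×81 (106×84), tongue 41 to 44. The key stands at about 0.23 rad, and locked is at yaw ≈ 0.08. I'll move above it and check with the wrist camera.

Run:
```python
from h import *
robot.move_ptp([455.8,-231.6,190],[np.pi,0,0.49])
d=shot("wrist","pics/w1.png"); print({k:d[k] for k in d if k!='img'},robot.current_t(),robot.current_tcp_pos())
```

```text
{'fovy': 70.59963399729234, 'cx': 280.1085445540663, 'cy': 211.08770085412135, 'eye': array([ 527.11492521, -194.438262  ,  379.04086004]), 'orientation': array([ 2.84882182e+00, -1.12211840e-03, -1.08204953e+00])} 1.425 [ 455.47179082 -232.76411898  189.98449315]
```

View pics/w1.png

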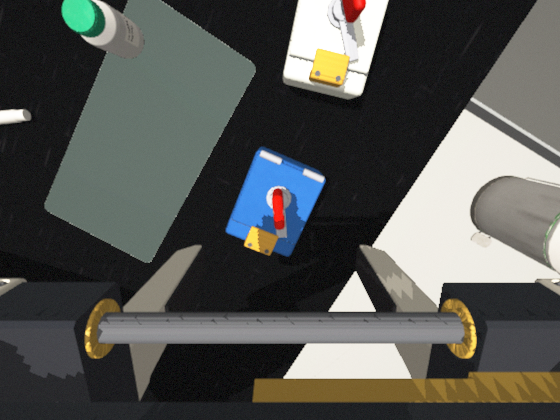

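The wrist view shows the blue key head at columns 273–285 and rows 188–228. It is centred almost exactly on the jaw's mid-column (280) and its plate is parallel to the image column. I'll check with a crop.

Run:
```python
from h import *
i=cv2.imread('pics/w1.png')[180:245,250:310]
cv2.imwrite('pics/crop2.png',cv2.resize(i,None,fx=9,fy=9,interpolation=cv2.INTER_CUBIC))
print(robot.current_tcp_pos(),robot.current_eef_rot())
```

```text
[ 455.47179082 -232.76411898  189.98449315] [3.14126368e+00 2.87678183e-04 4.88599426e-01]
```

View pics/crop2.png

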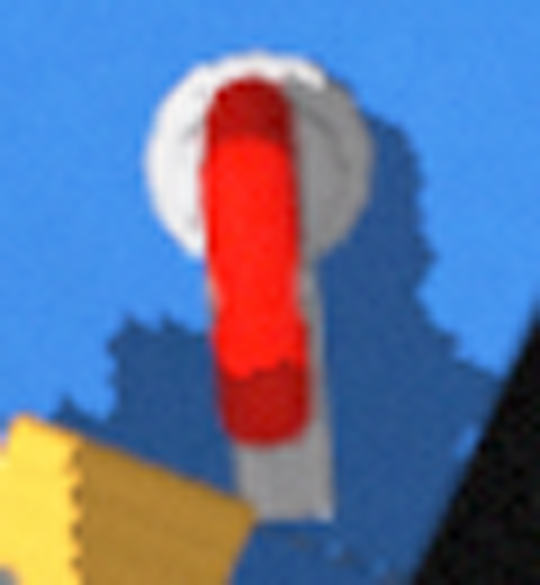

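Run:
```python
from h import *
d=np.load('pics/w1.png.npy',allow_pickle=True).item()
P=lambda cx,cy,z: back(d,250+cx/9-.45,180+cy/9-.45,z)
a,b=P(251,125,121),P(264,445,121);c=(a+b)/2
print(c,np.linalg.norm(a-b),np.arctan2(*(a-b)[[1,0]]))
t=P(290,515,70);print(np.linalg.norm((c-t)[:2]),np.arctan2(*(c-t)[[1,0]]))
print(P(260,160,61+10))
```

```text
[ 457.37280362 -229.86193758  121.        ] 33.78749579497261 0.5257254538682626
45.07346823049079 0.5703668465486165
[ 458.03085456 -229.54423003   71.        ]
```

Wrist and top agree to 2 mm: key axis ≈ (456.7,-230.5), yaw ≈ 0.525, so the key stands at ≈ 0.25. Next I grasp, and correct the centring by force if needed.

Run:
```python
from h import *
def rep(s): print(s,'t',round(robot.current_t(),2),'F',np.round(robot.current_contact_force(),1),'M',np.round(robot.current_ft_torque(),2),'w',round(robot.current_gripper_width(),3),'q6',round(robot.current_qpos()[5],3),np.round(robot.current_tcp_pos(),1))
p=[456.7,-230.5]; o=[np.pi,0,0.525]
robot.move_gripper(0.45)
robot.move_linear(p+[135],o)
print(robot.move_linear(p+[91],o,speed=60,f_stop=8)); rep('down')
robot.move_gripper(0.0); rep('grip')
```

```text
False
down t 3.78 F [ 0.3 -0.5  0.7] M [-0.05 -0.02  0.  ] w 0.452 q6 0.36 [ 456.9 -230.7   91.2]
grip t 4.4 F [-2.2  3.5  3.5] M [0.54 0.22 0.07] w 0.102 q6 0.36 [ 456.4 -229.9   91.1]
```

Gripped at 9.5 mm, matching the 10 mm plate, with small lateral forces. Now I turn joint 6 clockwise until the moment rises.

Run:
```python
from h import *
q=np.array(robot.current_qpos()); q0=q[5]; m0=None
for k in range(1,18):
    t=q.copy(); t[5]=q0+0.085*k if k<12 else q0+0.935+0.05*(k-11); robot.move_j(t)
    M=np.array(robot.current_ft_torque()); F=np.array(robot.current_contact_force())
    print(round(t[5]-q0,3),round(robot.current_qpos()[5]-q0,3),np.round(F,1),np.round(M,2),round(robot.current_gripper_width(),3))
    if abs(M[2])>0.45 or np.linalg.norm(F)>60: break
print(robot.current_t(), robot.current_eef_rot()); robot.sleep(.15)
shot("top","pics/top2.png")
```

```text
0.085 0.083 [-1.2  1.4  2.3] [ 0.21  0.12 -0.  ] 0.099
0.17 0.166 [-0.6  0.3  1.8] [ 0.08  0.05 -0.06] 0.105
0.255 0.251 [0.3 0.3 0.6] [ 0.01 -0.01 -0.02] 0.101
0.34 0.335 [ 0.4 -0.4 -0.2] [-0.18 -0.11 -0.06] 0.099
0.425 0.42 [ 1.6 -1.5 -0.6] [-0.39 -0.08 -0.01] 0.1
0.51 0.505 [ 1.  -3.5 -1.5] [-0.67 -0.05  0.01] 0.103
0.595 0.59 [ 1.4 -5.6 -2.8] [-0.87 -0.19 -0.07] 0.099
0.68 0.676 [ 1.2 -5.5 -3. ] [-0.93 -0.1  -0.04] 0.104
0.765 0.761 [ 0.1 -6.5 -3.2] [-1.01 -0.06 -0.04] 0.102
0.85 0.846 [ 1.1 -6.7 -2.6] [-1.15 -0.07 -0.04] 0.102
0.935 0.931 [-0.3 -6.  -2.8] [-1.11 -0.03 -0.01] 0.099
0.985 0.981 [ 0.3 -6.8 -3.5] [-1.18  0.04 -0.01] 0.104
1.035 1.031 [ 0.4 -7.5 -1.9] [-1.22  0.03  0.02] 0.099
1.085 1.081 [ 0.6 -7.5 -3.4] [-1.22  0.05 -0.01] 0.105
1.135 1.131 [-0.  -7.5 -2.4] [-1.28  0.02 -0.04] 0.103
1.185 1.18 [-0.5 -7.3 -3.7] [-1.31  0.08  0.21] 0.109
1.235 1.23 [-0.9 -7.6 -3. ] [-1.24  0.    0.46] 0.105
8.65 [ 3.14000224e+00 -4.36974548e-04 -7.04669319e-01]
```

The stop shows clearly: the moment rises from about 1.14 rad of turn, so the start was ≈ 0.26 and the lock yaw ≈ 0.08, as measured. Now I turn back 0.70 from the stop, release and check.

Run:
```python
from h import *
q=np.array(robot.current_qpos()); q[5]+=-(1.23-0.45); robot.move_j(q); robot.sleep(.1)
print(robot.current_eef_rot(),robot.current_ft_torque())
robot.move_gripper(0.45)
p=robot.current_tcp_pos(); robot.move_linear([p[0],p[1],150],speed=100)
robot.move_linear([p[0],p[1],260],speed=200)
robot.move_ptp([330,-400,300],[np.pi,0,0.08])
robot.sleep(.2); print(robot.current_t(),robot.current_contact_force())
d=shot("top","pics/top3.png")
a=lambda i:cv2.resize(i[215:275,245:310],None,fx=6,fy=6,interpolation=cv2.INTER_CUBIC)
cv2.imwrite('pics/crop3.png',np.hstack([a(cv2.imread('pics/top2.png')),a(d["img"])]))
```

```text
[3.14123072e+00 4.23016837e-04 7.53181543e-02] [ 0.26926405 -0.46376944  0.063139  ]
12.9583 [0.58440477 0.30998643 0.22775528]
```

View pics/crop3.png

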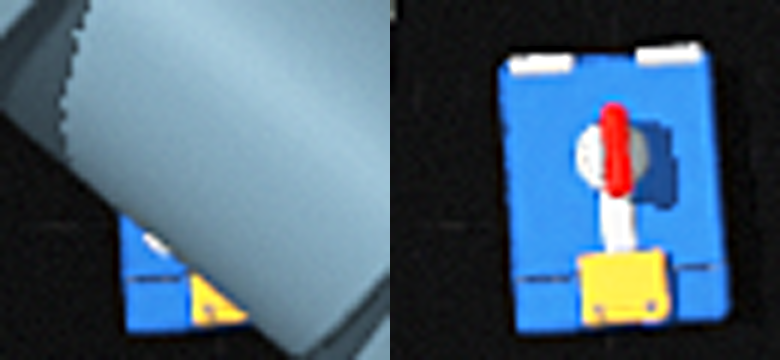

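The right half shows the tongue going squarely under the keeper's middle: head from (612,105) to (620,195), tongue to (621,252), keeper centre (623,287). The head is parallel to the box sides. The arm is clear, so I'm handing in.

Run:
```python
from h import *
robot.hand_in(); print(robot.current_t())
```

```text
the job is handed in; nothing more can be done
the job is handed in; nothing more can be done
```

The blue box is locked and the job is handed in; the interface gave no verdict.

- **To the stop:** I gripped the blue key's head (measured 9.5 mm against the 10 mm plate) and turned it about 1.14 rad clockwise. There the moment rose to 0.46 N m, which marks the stop. The arm hid the key from the top camera at that moment, so only the moment shows this.
- **Back to locked:** I turned it back to a head yaw of 0.075 rad; the measured lock direction was about 0.08. I then released it and moved the arm clear.
- **Last checks:** The final top picture shows the tongue squarely under the middle of the keeper. Force on the tool was about 0.7 N, roughly its noise. The last clock reading before handing in was 12.96 s.
- **White key:** The arm never went near it. I did not check it in a picture afterwards.

No check failed. The top and wrist cameras differed by about 2 mm on the key's position, so I used the mean.

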